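Hang the electrode holder on the twin pins of its support stand

TASK

Hang the blue electrode holder on the support stand: bring both its keyholes over the two pin heads at once, flat against the rail, then press it down until it is fully home on both pins and the spring catch has snapped into it, and let go. Nobody has measured how high the rail is clamped, so go by feel and be gentle: a firm fingertip push (about 10 N) is plenty, pressing the holder on with more than twice that bends the pins, and the stand must not be knocked hard. Leave everything else on the bench where it is.

Things in the scene. Friction and masses are not known exactly. Their poses are not given: they have to be found in the camera images.
- holder_mid (a point): Blue steel electrode holder, 0.2-0.4 kg, standing upright at the start: 130 mm wide (x), 165 mm high (z up). Point: half-way up (82.5 mm above its underside), mid-width, 5 mm in front of its flat back face. y points out of the back face; two shelves reach 45 mm out of the front of the 130 x 105 x 5 mm back plate. Hung home, this point is 5.5 mm below the pins' axes.
- holder_tab (a point): Centre of the holder's grip tab on top of the back plate, 52.5 mm straight above the holder's mid point, same axes: 50 mm wide (x), 60 mm high (z), 10 mm thick (y): to be pinched across its thickness. The tab's and the plate's back faces are one plane.
- holder_keyholes (a point): Mid-way between the entry windows of the holder's two keyholes, on the plate's back face, 12.5 mm below and 5 mm behind the holder's mid point, same axes. Windows 19 x 19 mm, centred here at x = -40 and +40 mm. Above each a slot 9 mm wide, its closed top end 21 mm above this point. Between them a 14 x 14 mm opening for the catch, centred 12 mm above this point.
- stand: Heavy grey support stand, does not move. Origin on the bench right below the middle of the front face of its dark steel cross rail; z up, x along the rail, y from its front face to its back. Rail 120 mm long, 10 mm thick (y 0 to 10 mm), 56 mm high. Two headed pins stick out of its front face, towards -y, at x = -40 and +40 mm, 18 mm below its top edge. Holder and stand axes agree when hung.
- stand_foot (a point): Centre of the top of the stand's base plate (190 x 170 x 16 mm), 25 mm behind the stand's origin, same axes. The rail is clamped (tight) on the short rod here; rod top 187 mm above the bench. Pin axes 160 to 200 mm above the bench, set anew each time and not measured: look or feel. The rail's flat top edge is 18 mm above the pin axes; only the rod may be higher.
- catch (a joint): Spring catch: blunt brass plunger, 11 mm across, in the middle of the rail's front face, 6 mm below the pin axes. 0 m: out, 3.5 mm proud; up to 0.0045 m pressed in; 4 N plus 1 N/mm. The plate behind the pin heads presses it in; it snaps out into the plate's opening when the holder is home. It pushes the plate out and rubs on it, so the holder must be pressed down. Pins: shank 6 mm, flat head 16 mm, head back 6.5, front 10.5 mm off the rail.
- wash_bottle: white wash bottle with red cap, 64 mm across, 160 mm tall; stands upright, origin at the centre of its underside. Bystander.
- reagent_bottle: clear bottle with black cap, 66 mm across, 150 mm tall; stands upright, origin at the centre of its underside. Bystander.
- beaker: clear glass beaker, 76 mm across, 95 mm tall; stands upright, origin at the centre of its underside. Bystander.
- buffer_green: small buffer jar with green cap, 36 mm across, 55 mm tall; stands upright, origin at the centre of its underside. Bystander.
- buffer_yellow: small buffer jar with yellow cap, 36 mm across, 55 mm tall; stands upright, origin at the centre of its underside. Bystander.
- dish: white dish, 90 mm across, 18 mm tall; stands upright, origin at the centre of its underside. Bystander.
- tub: white plastic tub, 150 mm across, 110 mm tall; stands upright, origin at the centre of its underside. Bystander.

How it is judged:
On the way:
1. the holder's keyholes are over both pin heads: its plate is behind the heads, level and square to the rail, and presses the catch in (value of joint catch above 0.001 m and y of holder_mid in the frame of stand between -0.0075 and -0.003 m and x of holder_mid in the frame of stand between -0.005 and 0.005 m and angle between the x axis of holder_mid and the x axis of stand, either way round below 0.08 rad), for 0.1 s.
At the end, for the whole second after the job is handed in: the holder hangs at rest behind both pin heads: mid point 3 to 7.5 mm in front of the rail's face, within 4 mm of the rail's middle, 152 to 197 mm above the bench, square and upright within 0.08 rad, over 1 N of it borne by the stand, the catch sprung out (pressed under 0.8 mm) (y of holder_mid in the frame of stand between -0.0075 and -0.003 m and x of holder_mid in the frame of stand between -0.004 and 0.004 m and z of holder_mid in the frame of stand between 0.152 and 0.197 m and value of joint catch below 0.0008 m and angle between the x axis of holder_mid and the x axis of stand, either way round below 0.08 rad and angle between holder_mid's own z axis and vertical below 0.08 rad and contact force between holder and stand above 1 N and linear speed of holder below 0.01 m/s); the robot touches nothing.
It fails at once if the holder is pushed on the stand with more than 25 N (contact force between holder and stand above 25 N).
It fails at once if the robot itself knocks the stand with more than 35 N (contact force between any of the arm, the fingers and stand above 35 N).
It fails at once if another thing on the bench is shifted by more than 20 mm (distance of any of wash_bottle, reagent_bottle, beaker, buffer_green, buffer_yellow, dish, tub from where it was at the start of the episode above 0.02 m).
It also fails if it takes over 51 s, if anything falls off the work surface, if the arm or the gripper's body presses on something with over 40 N, if the wrist force passes 120 N, or if a joint passes its speed limit or range.

ROBOT

A 6-joint arm with a two-finger parallel gripper is mounted at the origin on the work surface. World frame = base frame: x ahead of the robot, y to its left, z up, the work surface at z = 0. Lengths are in m, angles in rad, forces in N, time in s.
With the tool pointing down it reaches from about 0.325 to 0.75 m from the base axis. Payload 7.6 kg.
Tool frame: the origin (TCP) lies at the very end of the fingers, on their centre line; the grasp point (between the pads) lies 19 mm behind it; z points along the fingers, y is the line along which they close (so a half turn about z gives the same grasp; the last joint's range is limited). The gripper opens to 85 mm and grips with 20 to 120 N. Pads are 22 mm wide; open, the fingers measure 114 mm over their backs; the gripper's body (76 mm by 85 mm) begins 54 mm behind the grasp point. The pads swing forward as they close: fully open they stand 13 mm farther back than shut.
Start: joints at [-1.404, 0.052, 1.401, -0, 1.689, -0.07], TCP at [0.123, -0.51, 0.231] pointing down, gripper open.
Joint ranges: [-2.9, 2.9], [-0.91, 2.17], [0.12, 2.37], [-1.06, 4.2], [0.26, 2.73], [-2.93, 2.93]. Speed limits (rad/s): [2.57, 2.57, 3.01, 3.14, 3.14, 3.14].

INTERFACE

Orientations are given as a 3x3 rotation matrix whose columns are the frame's x, y, z axes.
In Python, from workcell import readout, cams, ticket gives the robot as it stands.
- The arm moves only by the shell command python3 -m pendant 'ROWS'. ROWS is text: rows parted by semicolons, each of 7 numbers parted by spaces: the shift along the tool's x, y, z in units of 40 cm (1.0 is 40 cm), then the turn, a rotation vector about the tool's x, y, z in units of 360 degrees (1.0 is 360 degrees), then the closure, from -1 (fully open) to 1 (shut), so that 0 is half open. A call has 1 to 10 rows; each row is the pose to reach, as a shift and turn from the pose commanded when the call began, along the tool's axes at that moment, turning the shorter way round; what a row does not reach only later rows make up. A row lasts 1/12 s, in which the tool goes at most 41.7 mm and 7.16 degrees, less where a joint would pass 70% of its speed; a pose out of reach is approached as far as the arm can. A call with a number of a shift or a turn outside -1 to 1 is refused whole. A call with a gripper value outside its range is refused whole. The fingers move at their own pace and stop on an object; the grip force is fixed at half the most. Time passes only in rows, so rows that repeat a pose let the fingers close. It gives the time, the measured TCP pose, the force, the opening and the grip force at its end, in the units of the state.
- readout.read_state(): the state, without advancing time (a new reading comes with each control period).
- cams.get_image(name): name is "side" or "top"; returns a dict with "color" (420x560x3 uint8, red, green, blue), "range_z" (420x560 float32, m along the optical axis (not along the pixel's ray), 0 where there is no reading), "fx", "fy", "cx", "cy" (pixels), "cam_to_world" (4x4, takes a point from camera to world coordinates). Camera axes: x right, y up, looking along -z (the intrinsics and any distortion apply to the point x, -y, -z); pixel columns grow to the right and rows downward; lengths in m; the calibration is good to about 2 mm. A picture is of the moment at which its call begins.
- ticket.finish_job(): hands the job in; it is judged then, once.
The state is a dict: "time": time; "q": joint angles; "joint_velocities": joint speeds; "tau": joint torques, N m; "position": TCP position; "eef_rot": TCP orientation; "force": force on the tool from outside, world axes, zero at the start; "wrist_torque": the same for the moment, N m; "width": finger opening in m; "grasp_force": force on a finger pad.
Only numpy, scipy, OpenCV 4.12 (cv2) and the standard library are available. Lean on these libraries where they do the work, as an engineer would, in place of code of your own. Each camera call takes 0.05 s, during which the arm holds its last target. There are 200 camera calls.

## Working session

There is one attempt and no reset: what is moved stays moved. The work goes in short steps, Python scripts to look and compute and a shell command to move; the robot and the scene stay as the last step left them, time stands still between calls to the robot, and variables do not carry over. Pictures are saved under pics/ and viewed, at most 10 in all, crops included, and the job is handed in when it is done.

```bash
mkdir -p pics; cat > h.py <<'E'
import numpy as np, cv2
from workcell import readout, cams, ticket
def grab(n,save=None):
    im=cams.get_image(n)
    if save: cv2.imwrite('pics/'+save,im['color'][:,:,::-1])
    z=im['range_z']; v,u=np.mgrid[:z.shape[0],:z.shape[1]]
    c=np.stack([(u-im['cx'])/im['fx']*z,-(v-im['cy'])/im['fy']*z,-z],-1)
    T=im['cam_to_world']; P=c@T[:3,:3].T+T[:3,3]; P[z==0]=np.nan
    return im,P
E
python3 - <<'E'
from h import *
s=readout.read_state(); print(s['time'],s['position'],np.round(s['eef_rot'],3).tolist(),s['force'],s['width'])
for n in('side','top'):
    im,P=grab(n,n+'0.png'); np.savez('pics/'+n+'0.npz',P=P,c=im['color']); print(n,im['fx'],np.round(im['cam_to_world'],3).tolist(),[k for k in im])
E
```

```text
0.0 [ 0.12313298 -0.51003811  0.2304657 ] [[0.972, 0.235, -0.0], [0.235, -0.972, 0.002], [0.0, -0.002, -1.0]] [0.0308828  0.57345656 0.18297331] 0.08551991348370534
side 413.65382187586914 [[0.99, 0.074, -0.124, 0.394], [-0.144, 0.569, -0.81, -0.913], [0.01, 0.819, 0.573, 0.78], [0.0, 0.0, 0.0, 1.0]] ['color', 'range_z', 'fx', 'fy', 'cx', 'cy', 'cam_to_world']
top 446.47210675431245 [[0.015, 0.995, -0.096, 0.438], [-1.0, 0.015, -0.007, 0.005], [-0.005, 0.096, 0.995, 1.45], [0.0, 0.0, 0.0, 1.0]] ['color', 'range_z', 'fx', 'fy', 'cx', 'cy', 'cam_to_world']
```

View pics/side0.png

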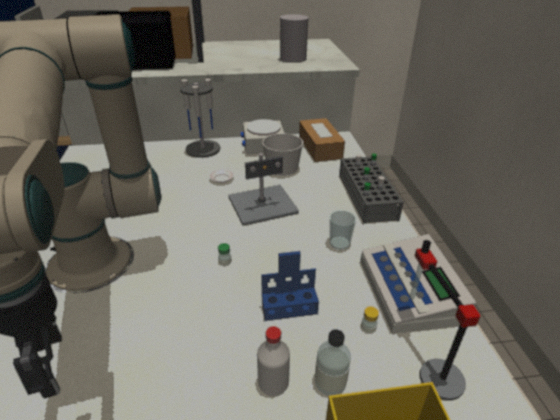

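View pics/top0.png

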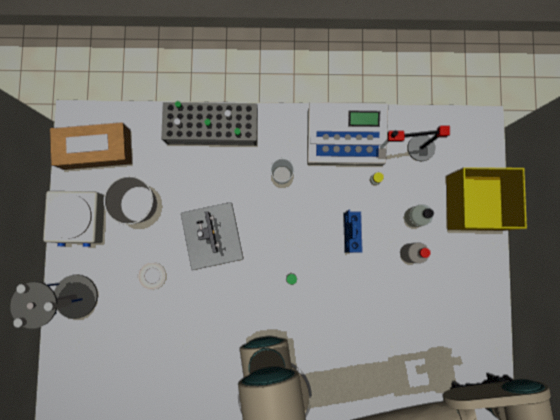

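The side view shows the holder at (290,290) and the rail with its two pins at (263,167), both facing the camera. In the top view the holder is at (353,231) and the stand at (212,235), turned about 15°. Next I measure both from the point clouds.

```bash
python3 - <<'E'
from h import *
for n in('top','side'):
    d=np.load('pics/%s0.npz'%n); P=d['P'];c=d['c'].astype(int)
    if n=='top':
        hb=(slice(195,265),slice(330,375)); sb=(slice(195,275),slice(175,250))
    else:
        hb=(slice(240,325),slice(250,330)); sb=(slice(140,225),slice(220,305))
    for nm,b in(('holder',hb),('stand',sb)):
        p=P[b].reshape(-1,3); cc=c[b].reshape(-1,3); ok=np.isfinite(p).all(1)
        p=p[ok];cc=cc[ok]
        print(n,nm,'zmax',np.nanmax(p[:,2]))
        for lo,hi in((0.008,0.03),(0.03,0.09),(0.09,0.12),(0.12,0.15),(.15,.175),(.175,.19),(.19,.26)):
            m=(p[:,2]>lo)&(p[:,2]<hi)
            if nm=='holder': m&=cc[:,2]>cc[:,0]+15
            if m.sum()<8: continue
            q=p[m]
            r=cv2.minAreaRect(q[:,:2].astype(np.float32)*1000)
            print(' z',lo,hi,m.sum(),'rect c',np.round(r[0],1),'size',np.round(r[1],1),'ang',round(r[2],1),'med z',round(float(np.median(q[:,2])),4))
    im=cv2.cvtColor(d['c'],cv2.COLOR_RGB2BGR)
    if n=='side':
        A=cv2.resize(im[140:230,215:310],None,fx=6,fy=6,interpolation=cv2.INTER_CUBIC); cv2.imwrite('pics/sc.png',A)
E
```

```text
top holder zmax 0.1708686055711628
 z 0.008 0.03 19 rect c [ 513.1 -234.5] size [118.   37.9] ang 1.4 med z 0.0238
 z 0.03 0.09 454 rect c [ 515.3 -240.3] size [129.6  51.7] ang 1.6 med z 0.0464
 z 0.09 0.12 84 rect c [ 514.8 -217.7] size [129.6   5.8] ang 1.2 med z 0.1041
 z 0.12 0.15 29 rect c [ 514.2 -215.8] size [47.5  1.8] ang 3.3 med z 0.1332
 z 0.15 0.175 75 rect c [ 514.4 -219.9] size [48.8 10.1] ang 0.7 med z 0.1644
top stand zmax 0.19210679262821917
 z 0.008 0.03 2715 rect c [501.6 213.3] size [225.  252.6] ang 89.8 med z 0.0168
 z 0.12 0.15 45 rect c [497.3 203.7] size [116.4  38. ] ang 12.7 med z 0.1418
 z 0.15 0.175 203 rect c [498.9 202.8] size [118.9  55.9] ang 13.1 med z 0.162
 z 0.175 0.19 180 rect c [499.4 200.8] size [119.2  48.2] ang 14.3 med z 0.1828
side holder zmax 0.16903563802571575
 z 0.008 0.03 75 rect c [ 515.4 -241.1] size [125.5  48.4] ang 2.4 med z 0.0191
 z 0.03 0.09 1292 rect c [ 515.6 -241.1] size [131.2  52.6] ang 3.2 med z 0.0474
 z 0.09 0.12 337 rect c [ 516.1 -220.8] size [126.4  13. ] ang 2.2 med z 0.1026
 z 0.12 0.15 182 rect c [ 514.5 -224.3] size [44.3  5.7] ang 1.4 med z 0.1356
 z 0.15 0.175 164 rect c [ 515.7 -221.2] size [47.8 12.6] ang 2.0 med z 0.1627
side stand zmax 0.18985599923919716
 z 0.008 0.03 2029 rect c [500.  381.9] size [573.5 348.4] ang 80.9 med z 0.0176
 z 0.03 0.09 845 rect c [570.5 414.3] size [198.  394.5] ang 5.0 med z 0.0649
 z 0.09 0.12 301 rect c [583.3 355.7] size [313.9 147.5] ang 81.8 med z 0.1018
 z 0.12 0.15 230 rect c [501.7 189.7] size [120.3  13.5] ang 12.5 med z 0.1397
 z 0.15 0.175 276 rect c [500.4 195.3] size [120.  43.] ang 11.9 med z 0.1646
 z 0.175 0.19 177 rect c [497.8 206. ] size [120.3  48. ] ang 14.4 med z 0.1821
```

View pics/sc.png

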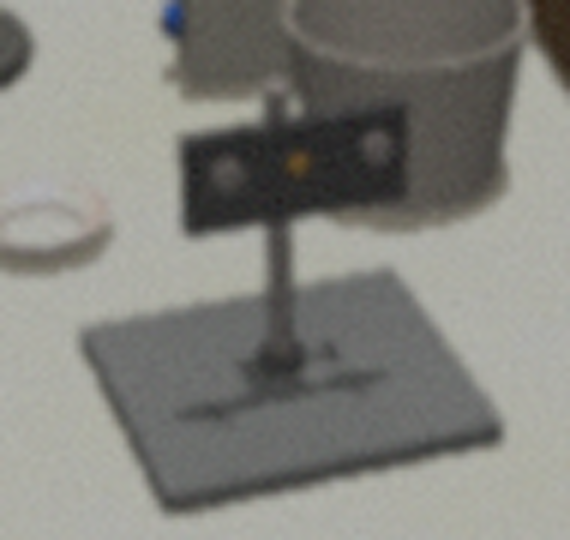

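The crop shows the rail front clearly: pin heads at (228,172) and (377,147), brass catch at (297,162). I fit the rail plane, the rail's top edge and the holder's back plane next.

```bash
cat >> h.py <<'E'
def rail(P,c,box):
    """front plane fit of the dark rail (side cam): yaw, mid point of face, z range"""
    p=P[box].reshape(-1,3); cc=c[box].reshape(-1,3).astype(int); ok=np.isfinite(p).all(1)&(cc.max(1)<75)
    p=p[ok]; p=p[(p[:,2]>.1)&(p[:,2]<.24)&(abs(p[:,1]-.2)<.06)]
    for _ in range(6):
        A=np.c_[p[:,0],np.ones(len(p))]; k=np.linalg.lstsq(A,p[:,1],rcond=None)[0]; r=p[:,1]-A@k
        m=abs(r)<max(.004,0); p=p[m] if m.sum()>60 else p
    a=np.arctan(k[0]); t=np.array([np.cos(a),np.sin(a)]); s=p[:,:2]@t
    return np.degrees(a),k,np.percentile(s,[0,1,99,100]),np.percentile(p[:,2],[0,1,5,95,99,100]),len(p),p
E
python3 - <<'E'
from h import *
d=np.load('pics/side0.npz');P=d['P'];c=d['c']
yaw,k,s,z,n,p=rail(P,c,(slice(140,185),slice(235,295)))
print('rail yaw',yaw,k,s*1000,z*1000,n)
a=np.radians(yaw);t=np.array([np.cos(a),np.sin(a)]);sm=(s[0]+s[3])/2
nn=np.array([-t[1],t[0]]); dist=np.array([0,k[1]])@nn; print('face mid',t*sm+nn*dist, 'len',s[3]-s[0])
# catch pixel & heads
for u,v in((215+228/6,140+172/6),(215+377/6,140+147/6),(215+297/6,140+162/6)):
    u,v=int(round(u)),int(round(v)); q=np.nanmedian(P[v-1:v+2,u-1:u+2].reshape(-1,3),0); print('pin/catch',u,v,np.round(q*1000,1),'s',(q[:2]@t-sm)*1000,'off',(q[:2]@nn-dist)*1000)
# top cam: rail top edge
d=np.load('pics/top0.npz');P=d['P'];cc=d['c'].astype(int)
b=(slice(195,275),slice(175,250)); p=P[b].reshape(-1,3); p=p[np.isfinite(p).all(1)]
s_=p[:,:2]@t-sm; o=p[:,:2]@nn-dist
m=(p[:,2]>.14)&(p[:,2]<.23)&(abs(s_)<.07)
print('top hist z'); print(np.histogram(p[m,2]*1000,bins=np.arange(140,212,4)))
for lo in range(-20,50,4):
    mm=m&(o*1000>lo)&(o*1000<=lo+4)
    if mm.sum()>3: print(lo,mm.sum(),np.round(np.percentile(p[mm,2],[10,50,90])*1000,1),np.round(np.percentile(s_[mm],[0,50,100])*1000,1))
# holder
for n in('top','side'):
    d=np.load('pics/%s0.npz'%n);P=d['P'];c=d['c'].astype(int)
    b=(slice(195,265),slice(330,375)) if n=='top' else (slice(240,325),slice(250,330))
    p=P[b].reshape(-1,3);q=c[b].reshape(-1,3);ok=np.isfinite(p).all(1)&(q[:,2]>q[:,0]+12)&(p[:,2]>.085);p=p[ok]
    k=np.polyfit(p[:,0],p[:,1],1); print(n,'holder yaw',np.degrees(np.arctan(k[0])),'y at .515',np.polyval(k,.515),'ypct',np.percentile(p[:,1]-k[0]*(p[:,0]-.515),[2,50,98]),'x',np.percentile(p[:,0],[0,1,99,100]))
E
```

```text
rail yaw 13.078154283743078 [0.2323054  0.07030279] [472.98552167 474.66013604 591.26680992 592.0323481 ] [128.56766365 129.94370381 132.89396245 183.04060291 185.28957362
 186.58370247] 501
face mid [0.50320139 0.18719919] len 0.1190468264307899
pin/catch 253 169 [467.8 169.1 165.9] s -38.5932200187255 off -9.56719074926534
pin/catch 278 164 [545.4 185.3 168.2] s 40.69090218463389 off -11.44392835067009
pin/catch 264 167 [502.3 183.8 162.6] s -1.6981567249124696 off -3.1269329155539927
top hist z
(array([ 7, 13, 18, 25, 35, 61, 35, 20, 22, 21, 93, 52,  9,  1,  0,  0,  0]), array([140, 144, 148, 152, 156, 160, 164, 168, 172, 176, 180, 184, 188,
       192, 196, 200, 204, 208]))
-12 18 [165.7 171.5 174.9] [-46.1  -0.3  45.5]
-8 8 [158.8 167.4 170.9] [-48.  -37.6  37.7]
-4 91 [146.1 166.9 182. ] [-58.5   0.5  58.8]
0 61 [179.4 182.7 185.3] [-60.3  -0.1  58.7]
4 61 [178.6 182.8 186.3] [-60.1  -2.1  59.2]
8 16 [167.6 181.6 183.7] [-53.6 -10.8  48.3]
12 13 [161.  162.  163.8] [-14.3   0.5  13.1]
16 16 [154.2 160.1 164.6] [-15.3  -3.   13.4]
20 17 [153.3 159.3 165.1] [-14.7   3.   39.4]
24 24 [154.3 162.3 178.2] [-14.5  -0.   39.8]
28 31 [150.4 161.3 188.5] [-13.3   9.9  40.6]
32 28 [147.3 161.  187. ] [-15.2  10.9  38.8]
36 15 [154.1 160.6 187.5] [-15.    1.6  38.7]
40 12 [158.8 161.2 163.1] [-13.6  -4.9  40.1]
top holder yaw 1.4569554505601334 y at .515 -0.2175814707120534 ypct [-0.22470037 -0.21613567 -0.21495617] x [0.45003875 0.45301351 0.57666114 0.57952091]
side holder yaw 1.913455460592426 y at .515 -0.22197224039387622 ypct [-0.22652214 -0.22246493 -0.21597711] x [0.45262229 0.45507097 0.57671824 0.57913824]
```

```bash
cat >> h.py <<'E'
from scipy.spatial.transform import Rotation as Ro
def row(pos,yaw):
    """row from the measured pose to TCP pos, tool x at yaw (deg), pointing down"""
    s=readout.read_state(); R=np.array(s['eef_rot']); a=np.radians(yaw)
    G=np.array([[np.cos(a),np.sin(a),0],[np.sin(a),-np.cos(a),0],[0,0,-1]])
    sh=R.T@(np.array(pos)-s['position'])/.4; tu=Ro.from_matrix(R.T@G).as_rotvec()/(2*np.pi)
    print('row',np.round(sh,4),np.round(tu,4)); return s
def st():
    s=readout.read_state(); R=np.array(s['eef_rot'])
    print('t',round(s['time'],2),'pos',np.round(np.array(s['position'])*1000,1),'yaw',round(np.degrees(np.arctan2(R[1,0],R[0,0])),2),'tilt',np.round(R[:2,2],4),'F',np.round(s['force'],2),'M',np.round(s['wrist_torque'],2),'w',round(s['width']*1000,1),'g',round(s['grasp_force'],1)); return s
E
python3 -c "
from h import *
row([.515,-.220,.215],1.6)"
```

```text
row [ 1.1225 -0.4751  0.0396] [-0.0002  0.      0.0332]
```

```bash
python3 -m pendant '0.84 -0.356 0.02 0 0 0.0332 -1;0.84 -0.356 0.02 0 0 0.0332 -1;0.84 -0.356 0.02 0 0 0.0332 -1;0.84 -0.356 0.02 0 0 0.0332 -1;0.84 -0.356 0.02 0 0 0.0332 -1;0.84 -0.356 0.02 0 0 0.0332 -1;0.84 -0.356 0.02 0 0 0.0332 -1;0.84 -0.356 0.02 0 0 0.0332 -1;0.84 -0.356 0.02 0 0 0.0332 -1;0.84 -0.356 0.02 0 0 0.0332 -1'; python3 -c "
from h import *
st();row([.515,-.220,.215],1.6)"
```

```text
time: 0.93
position: [0.4199, -0.2891, 0.2225]
eef_rot: [[0.999, 0.034, 0.0], [0.034, -0.999, 0.002], [0.0, -0.002, -1.0]]
force: [0.2, 0.1, 0.2]
width: 0.0852
grasp_force: 0.0
t 0.93 pos [ 419.9 -289.1  222.5] yaw 1.97 tilt [0.0003 0.0021] F [0.24 0.14 0.21] M [-0.    0.01  0.06] w 85.2 g 0.0
row [ 0.2434 -0.1645  0.0191] [-0.0003 -0.0001  0.001 ]
```

```bash
python3 -m pendant '0.2434 -0.1645 0.02 0 0 0.001 -1;0.2434 -0.1645 0.02 0 0 0.001 -1;0.2434 -0.1645 0.02 0 0 0.001 -1;0.2434 -0.1645 0.02 0 0 0.001 -1;0.2434 -0.1645 0.1 0 0 0.001 -1;0.2434 -0.1645 0.18 0 0 0.001 -1;0.2434 -0.1645 0.22 0 0 0.001 -1;0.2434 -0.1645 0.24 0 0 0.001 -1;0.2434 -0.1645 0.25 0 0 0.001 -1;0.2434 -0.1645 0.25 0 0 0.001 -1'; python3 -c "
from h import *
st();row([.515,-.220,.1225],1.6)
im,P=grab('side','s1.png'); c=im['color'].astype(int)
im2=cv2.imread('pics/s1.png');cv2.imwrite('pics/s1c.png',cv2.resize(im2[200:330,220:360],None,fx=4,fy=4))
"
```

```text
time: 1.77
position: [0.5116, -0.2249, 0.1233]
eef_rot: [[1.0, 0.022, -0.0], [0.022, -1.0, 0.0], [-0.0, -0.0, -1.0]]
force: [-0.7, -0.3, 0.4]
width: 0.0853
grasp_force: 0.0
t 1.77 pos [ 511.6 -224.9  123.3] yaw 1.23 tilt [-0.0004  0.    ] F [-0.65 -0.27  0.4 ] M [ 0.04 -0.02 -0.01] w 85.3 g 0.0
row [ 0.0087 -0.0122  0.0019] [-0.      0.0001 -0.001 ]
```

View pics/s1c.png

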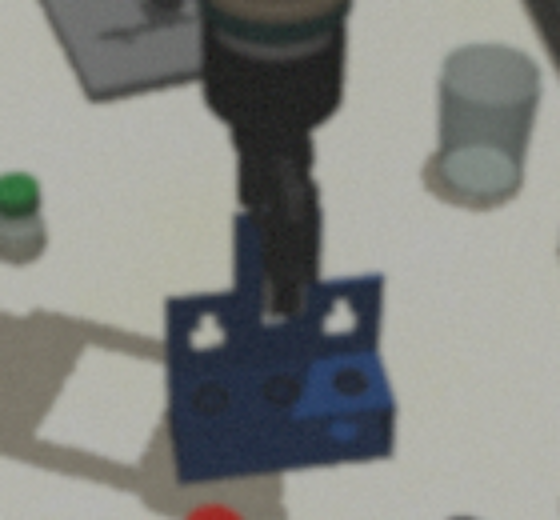

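The fingers straddle the tab, with the near finger at (285,250) in the crop. I correct the last 5 mm sideways and close.

```bash
python3 -m pendant '0.0087 -0.0122 0 0 0 -0.001 -1;0.0087 -0.0122 0 0 0 -0.001 -1;0.0087 -0.0122 0 0 0 -0.001 0.5;0.0087 -0.0122 0 0 0 -0.001 0.5;0.0087 -0.0122 0 0 0 -0.001 1;0.0087 -0.0122 0 0 0 -0.001 1;0.0087 -0.0122 0 0 0 -0.001 1;0.0087 -0.0122 0 0 0 -0.001 1;0.0087 -0.0122 0 0 0 -0.001 1;0.0087 -0.0122 0 0 0 -0.001 1'; python3 -c "
from h import *
st()"
```

```text
time: 2.65
position: [0.5153, -0.2198, 0.1234]
eef_rot: [[1.0, 0.028, 0.0], [0.028, -1.0, -0.0], [0.0, 0.0, -1.0]]
force: [0.0, -0.5, 0.6]
width: 0.0095
grasp_force: 58.9
t 2.65 pos [ 515.3 -219.8  123.4] yaw 1.61 tilt [ 0.0002 -0.0003] F [ 0.03 -0.53  0.56] M [-0.14 -0.02  0.03] w 9.5 g 58.9
```

```bash
python3 -m pendant '0 0 -0.05 0 0 0 1;0 0 -0.12 0 0 0 1;0 0 -0.2 0 0 0 1;0 0 -0.26 0 0 0 1;0 0 -0.3 0 0 0 1;0 0 -0.3 0 0 0 1;0 0 -0.3 0 0 0 1;0 0 -0.3 0 0 0 1'; python3 -c "
from h import *
st(); row([.5168,.1288,.243],13.08)"
```

```text
time: 3.32
position: [0.5147, -0.2194, 0.2411]
eef_rot: [[1.0, 0.028, -0.003], [0.028, -1.0, 0.001], [-0.003, -0.002, -1.0]]
force: [0.6, 0.5, -2.7]
width: 0.0092
grasp_force: 58.8
t 3.32 pos [ 514.7 -219.4  241.1] yaw 1.62 tilt [-0.003   0.0015] F [ 0.58  0.47 -2.7 ] M [-0.03 -0.02  0.03] w 9.2 g 58.8
row [ 0.0298 -0.8699 -0.0036] [-0.0003  0.0004 -0.0318]
```

```bash
python3 -m pendant '0.003 -0.08 0 0 0 0 1;0.006 -0.17 0 0 0 -0.005 1;0.009 -0.27 0 0 0 -0.01 1;0.012 -0.37 0 0 0 -0.015 1;0.015 -0.47 0 0 0 -0.02 1;0.02 -0.57 0 0 0 -0.025 1;0.025 -0.67 0 0 0 -0.032 1;0.03 -0.75 0 0 0 -0.032 1;0.03 -0.82 0 0 0 -0.032 1;0.03 -0.87 0 0 0 -0.032 1'; python3 -m pendant '0 0 0 0 0 0 1;0 0 0 0 0 0 1;0 0 0 0 0 0 1' >/dev/null; python3 - <<'E'
from h import *
st(); row([.5168,.1288,.222],13.08)
im,P=grab('side','s2.png');np.savez('pics/s2.npz',P=P,c=im['color'])
im2,P2=grab('top','t2.png');np.savez('pics/t2.npz',P=P2,c=im2['color'])
A=cv2.imread('pics/s2.png')[100:240,200:330];B=cv2.imread('pics/t2.png')[180:290,160:290]
A=cv2.resize(A,(400*130//130,430));B=cv2.resize(B,(390,330));C=np.zeros((430,800,3),np.uint8);C[:430,:400]=A;C[:330,405:795]=B
cv2.imwrite('pics/c2.png',C)
E
```

```text
time: 4.15
position: [0.5163, 0.1311, 0.2408]
eef_rot: [[0.973, 0.229, -0.004], [0.229, -0.973, -0.0], [-0.004, -0.001, -1.0]]
force: [0.0, -0.9, -1.3]
width: 0.0095
grasp_force: 59.5
t 4.4 pos [517.  128.  241.8] yaw 13.12 tilt [-0.0025 -0.0009] F [-0.02 -0.14 -2.  ] M [-0.06 -0.02  0.05] w 9.6 g 59.6
row [ 0.     -0.0021  0.0494] [0.     0.0004 0.0001]
```

View pics/c2.png

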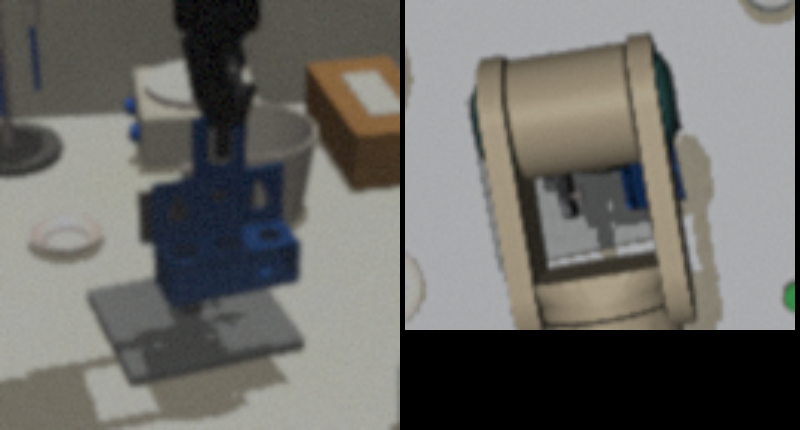

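The holder hangs level about 55 mm in front of the rail, plate at (215,230) in the crop, with the rail visible behind its left edge. I measure it against the rail in the same camera, so that calibration bias cancels.

```bash
cat >> h.py <<'E'
A0=np.radians(13.08);T0=np.array([np.cos(A0),np.sin(A0)]);N0=np.array([-T0[1],T0[0]]);M0=np.array([.5032,.1872])
def sf(p): q=np.asarray(p)[...,:2]-M0; return np.stack([q@T0,q@N0],-1)*1000
E
python3 - <<'E'
from h import *
s=st(); tcp=np.array(s['position']); print('tcp sf',sf(tcp))
d=np.load('pics/s2.npz');P=d['P'];c=d['c'].astype(int)
b=(slice(100,240),slice(200,330));p=P[b].reshape(-1,3);q=c[b].reshape(-1,3)
ok=np.isfinite(p).all(1)&(q[:,2]>q[:,0]+15);p=p[ok];w=sf(p)
z=p[:,2]*1000-tcp[2]*1000
m=(abs(w[:,0])<85)&(abs(w[:,1]+60)<60)
w=w[m];z=z[m];p=p[m]
for lo,hi in((-130,-100),(-100,-60),(-60,-38),(-33,-20),(-18,-8),(0,45)):
    k=(z>lo)&(z<hi)
    if k.sum()>5: print(lo,hi,k.sum(),'s',np.round(np.percentile(w[k,0],[0,2,50,98,100]),1),'o',np.round(np.percentile(w[k,1],[2,50,98]),1))
k=(z>-100)&(z<-22)&(w[:,1]>-75); f=np.polyfit(w[k,0],w[k,1],1);print('plate yaw rel rail deg',np.degrees(np.arctan(f[0])))
print('z pct rel tcp',np.round(np.percentile(z,[0,1,99,100]),1))
# plate top edge by side
for lo,hi in((-62,-28),(28,62)):
    k=(w[:,0]>lo)&(w[:,0]<hi)&(w[:,1]>-75); print('top edge',lo,np.round(np.percentile(z[k],[95,99,100]),1))
E
```

```text
t 4.5 pos [517.3 127.5 242.5] yaw 13.06 tilt [-0.0012 -0.0005] F [-0.32 -0.1  -2.15] M [-0.02  0.01 -0.03] w 9.3 g 59.6
tcp sf [  0.26416603 -61.31907663]
-130 -100 450 s [-65.8 -63.8   2.7  62.3  63.7] o [-105.   -80.   -57.1]
-100 -60 637 s [-65.6 -64.5  -2.5  62.2  64.5] o [-106.   -70.7  -55.8]
-60 -38 186 s [-65.4 -63.2  -2.7  59.6  61.3] o [-62.3 -59.1 -55.1]
-33 -20 165 s [-65.6 -62.3  -4.   60.7  62.3] o [-62.9 -59.5 -56. ]
-18 -8 57 s [-58.5 -37.8  -0.6  50.8  54.3] o [-67.  -63.6 -56.5]
0 45 86 s [-25.2 -24.7 -16.   20.3  21.1] o [-69.5 -64.4 -60.8]
plate yaw rel rail deg -0.13631960659654604
z pct rel tcp [-122.8 -120.5   33.2   46.9]
top edge -62 [-20.6 -18.  -17.3]
top edge 28 [-18.7 -17.1 -16.6]
```

```bash
cat >> h.py <<'E'
def goal(s,o,z,yaw=13.08): # stand-frame mm of TCP
    p=M0+(s*T0+o*N0)/1000; row([p[0],p[1],z/1000],yaw)
def ss():
    s=st(); print('  sf',np.round(sf(s['position']),2),'z',round(s['position'][2]*1000,2),'Fs',np.round([np.dot(s['force'][:2],T0),np.dot(s['force'][:2],N0),s['force'][2]],2))
E
python3 -c "
from h import *
goal(.8,-10,314)"
```

```text
row [ 0.0011 -0.1283 -0.1788] [ 0.      0.0002 -0.0001]
```

```bash
python3 -m pendant '0.001 0 -0.08 0 0 0 1;0.001 0 -0.16 0 0 0 1;0.001 -0.02 -0.179 0 0 0 1;0.001 -0.06 -0.179 0 0 0 1;0.001 -0.1 -0.179 0 0 0 1;0.001 -0.12 -0.179 0 0 0 1;0.001 -0.128 -0.179 0 0 0 1;0.001 -0.128 -0.179 0 0 0 1;0.001 -0.128 -0.179 0 0 0 1;0.001 -0.128 -0.179 0 0 0 1' >/dev/null; python3 -c "
from h import *
ss(); goal(.8,-10,303)"
```

```text
t 5.33 pos [506.4 177.8 314.6] yaw 13.09 tilt [-0.0002 -0.0004] F [-0.21  0.36 -1.77] M [ 0.01 -0.01  0.03] w 9.1 g 59.6
  sf [ 0.95 -9.84] z 314.63 Fs [-0.13  0.4  -1.77]
row [-0.0004  0.0004  0.0291] [0.0001 0.0001 0.    ]
```

```bash
python3 -m pendant '0 0 0.01 0 0 0 1;0 0 0.018 0 0 0 1;0 0 0.022 0 0 0 1;0 0 0.024 0 0 0 1;0 0 0.026 0 0 0 1;0 0 0.028 0 0 0 1;0 0 0.029 0 0 0 1;0 0 0.03 0 0 0 1;0 0 0.03 0 0 0 1;0 0 0.03 0 0 0 1' >/dev/null; python3 -c "
from h import *
ss()"
```

```text
t 6.17 pos [506.2 178.5 303. ] yaw 13.14 tilt [ 0.0002 -0.0001] F [-0.72  0.04 -2.26] M [-0.02  0.05 -0.05] w 9.6 g 59.6
  sf [ 0.95 -9.1 ] z 302.96 Fs [-0.69  0.2  -2.26]
```

Not touching yet; I go down 0.4 mm per row.

```bash
python3 -m pendant '0 0 0.001 0 0 0 1;0 0 0.002 0 0 0 1;0 0 0.003 0 0 0 1;0 0 0.004 0 0 0 1;0 0 0.005 0 0 0 1;0 0 0.006 0 0 0 1' >/dev/null; python3 -c "
from h import *
ss()";python3 -m pendant '0 0 0.001 0 0 0 1;0 0 0.002 0 0 0 1;0 0 0.003 0 0 0 1' >/dev/null; python3 -c "
from h import *
ss()"
```

```text
t 6.67 pos [506.2 178.5 300.4] yaw 13.14 tilt [-0.     -0.0001] F [ 0.51 -0.91 -1.81] M [ 0.02 -0.02  0.04] w 9.3 g 59.6
  sf [ 0.93 -9.16] z 300.4 Fs [ 0.29 -1.   -1.81]
t 6.92 pos [506.2 178.5 299.2] yaw 13.13 tilt [ 0.     -0.0001] F [ 0.76  0.36 -2.49] M [0.03 0.02 0.02] w 9.2 g 59.6
  sf [ 0.94 -9.14] z 299.21 Fs [ 0.82  0.18 -2.49]
```

```bash
for i in 1 2; do python3 -m pendant '0 0 0.001 0 0 0 1;0 0 0.002 0 0 0 1;0 0 0.003 0 0 0 1' >/dev/null; python3 -c "
from h import *
ss()"; done
```

```text
t 7.17 pos [506.2 178.5 298. ] yaw 13.13 tilt [ 0.     -0.0001] F [-0.31  0.14 -2.34] M [0.02 0.06 0.13] w 9.3 g 59.6
  sf [ 0.94 -9.14] z 298.01 Fs [-0.27  0.21 -2.34]
t 7.42 pos [506.2 178.5 296.8] yaw 13.14 tilt [-0.0001 -0.0001] F [-0.02  0.29 -2.59] M [-0.01  0.11 -0.01] w 9.5 g 59.6
  sf [ 0.93 -9.11] z 296.8 Fs [ 0.04  0.29 -2.59]
```

```bash
python3 -m pendant '0 0 0.001 0 0 0 1;0 0 0.002 0 0 0 1;0 0 0.002 0 0 0 1' >/dev/null; python3 -c "
from h import *
ss()"
```

```text
t 7.67 pos [506.2 178.5 296. ] yaw 13.14 tilt [-0.0001 -0.0001] F [ 0.47  0.67 -2.33] M [0.02 0.02 0.02] w 9.4 g 59.6
  sf [ 0.91 -9.13] z 295.95 Fs [ 0.61  0.55 -2.33]
```

```bash
python3 -m pendant '0 0 0.001 0 0 0 1;0 0 0.002 0 0 0 1;0 0 0.002 0 0 0 1' >/dev/null; python3 -c "
from h import *
ss()"
```

```text
t 7.92 pos [506.2 178.5 295.2] yaw 13.14 tilt [-0.     -0.0001] F [ 0.04  0.03 -2.92] M [-0.03 -0.    0.  ] w 9.3 g 59.6
  sf [ 0.94 -9.14] z 295.19 Fs [ 0.05  0.02 -2.92]
```

```bash
python3 -m pendant '0 0 0.001 0 0 0 1;0 0 0.002 0 0 0 1;0 0 0.002 0 0 0 1' >/dev/null; python3 -c "
from h import *
ss()"
```

```text
t 8.17 pos [506.2 178.5 295. ] yaw 13.13 tilt [0.0009 0.0002] F [-0.67 -0.81  1.23] M [0.02 0.16 0.04] w 9.4 g 60.1
  sf [ 0.99 -9.14] z 295.05 Fs [-0.83 -0.64  1.23]
```

```bash
python3 -m pendant '0 0 0.001 0 0 0 1;0 0 0.002 0 0 0 1;0 0 0.002 0 0 0 1' >/dev/null; python3 -c "
from h import *
ss()
im,P=grab('side','s3.png');np.savez('pics/s3.npz',P=P,c=im['color'])
cv2.imwrite('pics/c3.png',cv2.resize(cv2.imread('pics/s3.png')[90:230,200:330],None,fx=4,fy=4))
"
```

```text
t 8.42 pos [506.3 178.6 295. ] yaw 13.14 tilt [0.002  0.0004] F [-1.64 -0.71  6.03] M [-0.14  0.37 -0.01] w 9.5 g 60.8
  sf [ 1.07 -9.11] z 294.96 Fs [-1.76 -0.33  6.03]
```

View pics/c3.png

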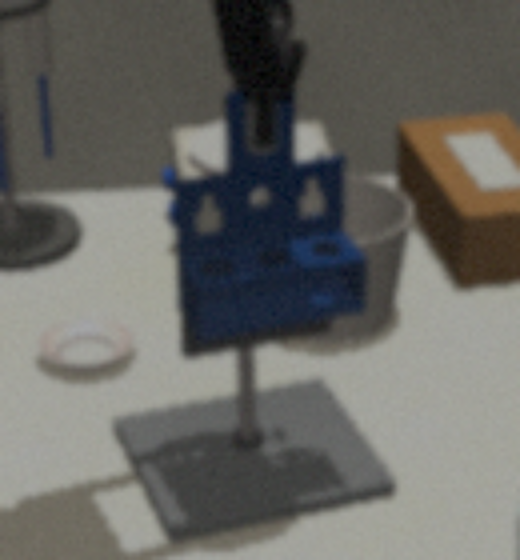

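Contact at TCP z ≈ 295 with a soft slope of about 6 N/mm. By vision the plate may have passed behind the heads and landed on the shanks, which would put the pin 5 mm higher. I check by backing out 4 mm and probing again.

```bash
python3 -m pendant '0 0 -0.01 0 0 0 1;0 0 -0.02 0 0 0 1;0 0.005 -0.022 0 0 0 1;0 0.01 -0.022 0 0 0 1;0 0.01 -0.022 0 0 0 1;0 0.01 -0.02 0 0 0 1;0 0.01 -0.018 0 0 0 1;0 0.01 -0.017 0 0 0 1;0 0.01 -0.016 0 0 0 1;0 0.01 -0.016 0 0 0 1' >/dev/null; python3 -c "
from h import *
ss()"; python3 -m pendant '0 0 0.001 0 0 0 1;0 0 0.002 0 0 0 1;0 0 0.002 0 0 0 1' >/dev/null; python3 -c "
from h import *
ss()"
```

```text
t 9.3 pos [507.  174.7 299.8] yaw 13.14 tilt [-0.0003 -0.0001] F [ 0.12  0.22 -2.25] M [ 0.03  0.03 -0.07] w 9.3 g 59.6
  sf [  0.9  -13.07] z 299.85 Fs [ 0.17  0.19 -2.25]
t 9.55 pos [507.1 174.6 299.2] yaw 13.14 tilt [-0.0001 -0.0002] F [-0.49 -0.17 -2.07] M [ 0.   -0.01 -0.  ] w 9.1 g 59.6
  sf [  0.91 -13.11] z 299.18 Fs [-0.51 -0.05 -2.07]
```

```bash
python3 -m pendant '0 0 0.001 0 0 0 1;0 0 0.002 0 0 0 1;0 0 0.003 0 0 0 1;0 0 0.003 0 0 0 1' >/dev/null; python3 -c "
from h import *
ss()"; python3 -m pendant '0 0 0.001 0 0 0 1;0 0 0.002 0 0 0 1;0 0 0.003 0 0 0 1;0 0 0.003 0 0 0 1' >/dev/null; python3 -c "
from h import *
ss()"
```

```text
t 9.88 pos [507.1 174.6 297.9] yaw 13.13 tilt [-0.0002 -0.0001] F [ 0.47  0.77 -2.21] M [ 0.02 -0.04  0.01] w 9.6 g 59.6
  sf [  0.91 -13.13] z 297.94 Fs [ 0.63  0.65 -2.21]
t 10.22 pos [507.1 174.6 296.7] yaw 13.14 tilt [-0.0001 -0.0001] F [ 0.08  0.   -1.2 ] M [-0.05 -0.   -0.03] w 9.2 g 59.6
  sf [  0.93 -13.12] z 296.75 Fs [ 0.08 -0.02 -1.2 ]
```

```bash
python3 -m pendant '0 0 0.001 0 0 0 1;0 0 0.002 0 0 0 1;0 0 0.003 0 0 0 1;0 0 0.003 0 0 0 1' >/dev/null; python3 -c "
from h import *
ss()"
```

```text
t 10.55 pos [507.1 174.6 295.5] yaw 13.14 tilt [-0.0002 -0.0001] F [ 0.22 -0.16 -2.76] M [-0.02  0.02  0.13] w 9.4 g 59.6
  sf [  0.91 -13.11] z 295.53 Fs [ 0.18 -0.2  -2.76]
```

```bash
python3 -m pendant '0 0 0.001 0 0 0 1;0 0 0.002 0 0 0 1;0 0 0.003 0 0 0 1;0 0 0.003 0 0 0 1' >/dev/null; python3 -c "
from h import *
ss()"
```

```text
t 10.88 pos [507.2 174.6 295. ] yaw 13.13 tilt [0.0009 0.0001] F [-0.59 -0.31  0.14] M [0.05 0.08 0.03] w 9.4 g 60.0
  sf [  1.02 -13.15] z 295.05 Fs [-0.65 -0.17  0.14]
```

Contact again at 295.05, so it is the head tops: pin axis ≈ 163.7 mm, entry at TCP z ≈ 217. I move out, down to entry height and then approach.

```bash
python3 -m pendant '0 0.01 -0.005 0 0 0 1;0 0.03 -0.005 0 0 0 1;0 0.05 -0.005 0 0 0 1;0 0.055 0 0 0 0 1;0 0.055 0.08 0 0 0 1;0 0.055 0.14 0 0 0 1;0 0.055 0.18 0 0 0 1;0 0.055 0.19 0 0 0 1;0 0.055 0.19 0 0 0 1;0 0.055 0.19 0 0 0 1' >/dev/null; python3 -c "
from h import *
ss();goal(1.1,-21,216.9)"
```

```text
t 11.72 pos [512.5 153.1 219.5] yaw 13.12 tilt [0.0013 0.0002] F [-0.23  0.86 -1.46] M [ 0.05 -0.   -0.01] w 9.4 g 59.5
  sf [  1.33 -35.35] z 219.53 Fs [-0.03  0.89 -1.46]
row [-0.0005 -0.0359  0.0066] [ 0.     -0.0002  0.0001]
```

```bash
python3 -m pendant '0 -0.01 0.0066 0 0 0 1;0 -0.02 0.0066 0 0 0 1;0 -0.03 0.0066 0 0 0 1;0 -0.035 0.0066 0 0 0 1;0 -0.035 0.0066 0 0 0 1;0 -0.035 0.0066 0 0 0 1' >/dev/null; python3 -c "
from h import *
ss();goal(1.1,-18,216.9)"
```

```text
t 12.22 pos [508.9 167.1 216.1] yaw 13.16 tilt [ 0.0004 -0.0001] F [ 0.85 -0.29 -2.09] M [ 0.02  0.03 -0.01] w 9.8 g 59.6
  sf [  1.02 -20.91] z 216.05 Fs [ 0.76 -0.48 -2.09]
row [ 0.0002 -0.0073 -0.0021] [ 0.     -0.0001  0.0002]
```

```bash
python3 -m pendant '0.0002 0 -0.002 0 0 0 1;0.0002 -0.003 -0.002 0 0 0 1;0.0002 -0.006 -0.002 0 0 0 1;0.0002 -0.007 -0.002 0 0 0 1;0.0002 -0.008 -0.002 0 0 0 1;0.0002 -0.009 -0.002 0 0 0 1;0.0002 -0.01 -0.002 0 0 0 1;0.0002 -0.01 -0.002 0 0 0 1' >/dev/null; python3 -c "
from h import *
ss()"
```

```text
t 12.88 pos [508.1 170.8 216.6] yaw 13.14 tilt [-0.     -0.0001] F [-0.06  0.4  -2.79] M [ 0.01 -0.   -0.  ] w 9.3 g 59.6
  sf [  1.03 -17.1 ] z 216.6 Fs [ 0.03  0.4  -2.79]
```

```bash
python3 -m pendant '0 -0.0015 0 0 0 0 1;0 -0.003 0 0 0 0 1;0 -0.004 0 0 0 0 1;0 -0.005 0 0 0 0 1;0 -0.005 0 0 0 0 1' >/dev/null; python3 -c "
from h import *
ss()"
```

```text
t 13.3 pos [507.6 172.8 216.6] yaw 13.14 tilt [-0.     -0.0001] F [-0.24  1.22 -1.52] M [-0.02  0.06  0.04] w 9.5 g 59.6
  sf [  1.02 -15.06] z 216.61 Fs [ 0.04  1.25 -1.52]
```

```bash
python3 -m pendant '0 -0.0015 0 0 0 0 1;0 -0.003 0 0 0 0 1;0 -0.003 0 0 0 0 1' >/dev/null; python3 -c "
from h import *
ss()"
```

```text
t 13.55 pos [507.3 174.  216.7] yaw 13.14 tilt [ 0.0001 -0.    ] F [ 0.34  0.08 -2.5 ] M [-0.01 -0.03 -0.01] w 9.0 g 59.6
  sf [  1.03 -13.83] z 216.65 Fs [ 0.35 -0.   -2.5 ]
```

```bash
python3 -m pendant '0 -0.0015 0 0 0 0 1;0 -0.003 0 0 0 0 1;0 -0.003 0 0 0 0 1' >/dev/null; python3 -c "
from h import *
ss()"
```

```text
t 13.8 pos [507.  175.1 216.6] yaw 13.14 tilt [-0.     -0.0001] F [-0.22  0.53 -1.49] M [ 0.07 -0.06  0.06] w 9.6 g 59.6
  sf [  1.01 -12.64] z 216.62 Fs [-0.09  0.57 -1.49]
```

```bash
python3 -m pendant '0 -0.0015 0 0 0 0 1;0 -0.003 0 0 0 0 1;0 -0.003 0 0 0 0 1' >/dev/null; python3 -c "
from h import *
ss()"
```

```text
t 14.05 pos [506.8 176.3 216.6] yaw 13.14 tilt [-0.     -0.0001] F [-0.37  0.32 -3.  ] M [0.01 0.   0.01] w 9.1 g 59.6
  sf [  1.01 -11.44] z 216.62 Fs [-0.28  0.4  -3.  ]
```

```bash
python3 -m pendant '0 -0.0015 0 0 0 0 1;0 -0.003 0 0 0 0 1;0 -0.003 0 0 0 0 1' >/dev/null; python3 -c "
from h import *
ss()"
```

```text
t 14.3 pos [506.5 177.5 216.6] yaw 13.14 tilt [ 0. -0.] F [-0.01  0.52 -2.94] M [0.01 0.03 0.05] w 9.2 g 59.6
  sf [  1.04 -10.25] z 216.63 Fs [ 0.11  0.51 -2.94]
```

```bash
python3 -m pendant '0 -0.0015 0 0 0 0 1;0 -0.003 0 0 0 0 1;0 -0.003 0 0 0 0 1' >/dev/null; python3 -c "
from h import *
ss()"
```

```text
t 14.55 pos [506.4 178.  216.6] yaw 13.11 tilt [ 0.0003 -0.0014] F [ 0.06 -3.23 -0.97] M [-0.77 -0.11  0.03] w 9.2 g 59.6
  sf [ 1.02 -9.67] z 216.64 Fs [-0.67 -3.16 -0.97]
```

Contact at o ≈ −9.8 fits the catch, well past where the heads would have stopped it. I press in further.

```bash
python3 -m pendant '0 -0.0015 0 0 0 0 1;0 -0.003 0 0 0 0 1;0 -0.003 0 0 0 0 1' >/dev/null; python3 -c "
from h import *
ss()"
```

```text
t 14.8 pos [506.1 179.3 216.7] yaw 13.11 tilt [ 0.0003 -0.0011] F [ 0.83 -5.22 -2.07] M [-1.22 -0.23 -0.02] w 9.3 g 59.4
  sf [ 1.04 -8.39] z 216.65 Fs [-0.37 -5.27 -2.07]
```

```bash
python3 -m pendant '0 -0.0015 0 0 0 0 1;0 -0.003 0 0 0 0 1;0 -0.003 0 0 0 0 1' >/dev/null; python3 -c "
from h import *
ss()"
```

```text
t 15.05 pos [505.9 180.3 216.7] yaw 13.1 tilt [ 0.0004 -0.0014] F [ 1.6  -6.13 -1.8 ] M [-1.34 -0.26 -0.05] w 9.0 g 59.4
  sf [ 1.04 -7.31] z 216.69 Fs [ 0.17 -6.34 -1.8 ]
```

The slope is 1 N/mm, so this is the catch, now pressed about 2.6 mm. One more millimetre to be flat, and then I press down.

```bash
python3 -m pendant '0 -0.0012 0 0 0 0 1;0 -0.0025 0 0 0 0 1;0 -0.0025 0 0 0 0 1' >/dev/null; python3 -c "
from h import *
ss()"
```

```text
t 15.3 pos [505.7 181.1 216.7] yaw 13.09 tilt [ 0.0004 -0.0018] F [ 0.85 -6.03 -1.51] M [-1.59 -0.31 -0.02] w 9.8 g 59.4
  sf [ 1.03 -6.54] z 216.66 Fs [-0.54 -6.06 -1.51]
```

```bash
python3 -m pendant '0 0 0.002 0 0 0 1;0 0 0.004 0 0 0 1;0 0 0.005 0 0 0 1;0 0 0.005 0 0 0 1' >/dev/null; python3 -c "
from h import *
ss()"
```

```text
t 15.63 pos [505.9 181.1 215.3] yaw 13.09 tilt [ 0.0016 -0.0015] F [ 1.23 -6.1   0.67] M [-1.54 -0.22  0.02] w 9.2 g 59.8
  sf [ 1.26 -6.59] z 215.32 Fs [-0.18 -6.22  0.67]
```

```bash
python3 -m pendant '0 0 0.002 0 0 0 1;0 0 0.004 0 0 0 1;0 0 0.005 0 0 0 1;0 0 0.005 0 0 0 1' >/dev/null; python3 -c "
from h import *
ss()"
```

```text
t 15.97 pos [506.1 181.1 213.4] yaw 13.08 tilt [ 0.002  -0.0013] F [ 1.23 -6.5   1.91] M [-1.49 -0.32 -0.01] w 9.3 g 59.9
  sf [ 1.4  -6.62] z 213.42 Fs [-0.28 -6.61  1.91]
```

```bash
python3 -m pendant '0 0 0.002 0 0 0 1;0 0 0.004 0 0 0 1;0 0 0.005 0 0 0 1;0 0 0.005 0 0 0 1' >/dev/null; python3 -c "
from h import *
ss()"
```

```text
t 16.3 pos [506.1 181.1 211.5] yaw 13.08 tilt [ 0.0022 -0.0013] F [ 2.1  -6.4   0.38] M [-1.45 -0.41 -0.  ] w 9.1 g 60.0
  sf [ 1.44 -6.63] z 211.46 Fs [ 0.6  -6.71  0.38]
```

```bash
python3 -m pendant '0 0 0.002 0 0 0 1;0 0 0.004 0 0 0 1;0 0 0.005 0 0 0 1;0 0 0.005 0 0 0 1' >/dev/null; python3 -c "
from h import *
ss()"
```

```text
t 16.63 pos [506.1 181.1 209.4] yaw 13.09 tilt [ 0.0022 -0.0013] F [ 1.39 -5.9   0.81] M [-1.5  -0.44 -0.01] w 9.1 g 60.0
  sf [ 1.46 -6.59] z 209.43 Fs [ 0.02 -6.06  0.81]
```

```bash
python3 -m pendant '0 0 0.002 0 0 0 1;0 0 0.004 0 0 0 1;0 0 0.005 0 0 0 1;0 0 0.005 0 0 0 1' >/dev/null; python3 -c "
from h import *
ss()"
```

```text
t 16.97 pos [506.  181.1 207.5] yaw 13.09 tilt [ 0.0019 -0.0014] F [ 0.95 -6.71  2.66] M [-1.46 -0.29  0.03] w 9.5 g 60.1
  sf [ 1.36 -6.6 ] z 207.5 Fs [-0.59 -6.75  2.66]
```

```bash
python3 -m pendant '0 0 0.002 0 0 0 1;0 0 0.004 0 0 0 1;0 0 0.005 0 0 0 1;0 0 0.005 0 0 0 1' >/dev/null; python3 -c "
from h import *
ss()"
```

```text
t 17.3 pos [506.  181.1 205.4] yaw 13.09 tilt [ 0.0018 -0.0013] F [ 1.53 -7.21  1.66] M [-1.46 -0.24  0.01] w 9.3 g 60.1
  sf [ 1.34 -6.57] z 205.39 Fs [-0.14 -7.37  1.66]
```

```bash
python3 -m pendant '0 0 0.002 0 0 0 1;0 0 0.004 0 0 0 1;0 0 0.005 0 0 0 1;0 0 0.005 0 0 0 1' >/dev/null; python3 -c "
from h import *
ss()"
```

```text
t 17.63 pos [505.8 181.2 202.9] yaw 13.09 tilt [ 0.001  -0.0013] F [ 2.35 -6.13 -4.02] M [-1.25 -0.46 -0.05] w 9.4 g 59.2
  sf [ 1.2  -6.49] z 202.86 Fs [ 0.9  -6.5  -4.02]
```

```bash
python3 -m pendant '0 0 0.002 0 0 0 1;0 0 0.004 0 0 0 1;0 0 0.004 0 0 0 1;0 0 0.004 0 0 0 1' >/dev/null; python3 -c "
from h import *
ss()"
```

```text
t 17.97 pos [505.8 181.2 201.2] yaw 13.08 tilt [ 0.0007 -0.0011] F [ 1.69 -7.14 -0.72] M [-1.12 -0.35 -0.15] w 9.5 g 59.8
  sf [ 1.18 -6.43] z 201.16 Fs [ 0.03 -7.34 -0.72]
```

```bash
python3 -m pendant '0 0 0.002 0 0 0 1;0 0 0.003 0 0 0 1;0 0 0.003 0 0 0 1' >/dev/null; python3 -c "
from h import *
ss()"
```

```text
t 18.22 pos [505.9 181.2 200.4] yaw 13.07 tilt [ 0.0014 -0.0009] F [ 1.16 -5.57 -0.69] M [-1.17 -0.28 -0.18] w 9.3 g 59.9
  sf [ 1.3  -6.43] z 200.38 Fs [-0.13 -5.69 -0.69]
```

```bash
python3 -m pendant '0 0 0.001 0 0 0 1;0 0 0.002 0 0 0 1;0 0 0.002 0 0 0 1' >/dev/null; python3 -c "
from h import *
ss()"
```

```text
t 18.47 pos [505.9 181.3 199.7] yaw 13.08 tilt [ 0.0015 -0.0009] F [ 0.58 -6.2   0.21] M [-1.15 -0.22 -0.15] w 9.5 g 59.9
  sf [ 1.3  -6.41] z 199.72 Fs [-0.84 -6.17  0.21]
```

```bash
python3 -m pendant '0 0 0.001 0 0 0 1;0 0 0.002 0 0 0 1;0 0 0.002 0 0 0 1' >/dev/null; python3 -c "
from h import *
ss()"
```

```text
t 18.72 pos [506.  181.3 199.3] yaw 13.08 tilt [ 0.0019 -0.0008] F [ 0.38 -5.99  2.8 ] M [-1.25 -0.05 -0.17] w 9.4 g 60.4
  sf [ 1.37 -6.4 ] z 199.32 Fs [-0.98 -5.92  2.8 ]
```

```bash
python3 -m pendant '0 0 0.001 0 0 0 1;0 0 0.002 0 0 0 1;0 0 0.002 0 0 0 1' >/dev/null; python3 -c "
from h import *
ss()"
```

```text
t 18.97 pos [506.  181.2 199.2] yaw 13.08 tilt [ 0.0025 -0.0007] F [-1.4  -7.02  4.78] M [-1.34  0.16 -0.19] w 9.3 g 60.8
  sf [ 1.42 -6.45] z 199.21 Fs [-2.95 -6.52  4.78]
```

```bash
python3 -m pendant '0 0 0.001 0 0 0 1;0 0 0.0015 0 0 0 1;0 0 0.0015 0 0 0 1' >/dev/null; python3 -c "
from h import *
ss()"
```

```text
t 19.22 pos [506.1 181.2 199.2] yaw 13.07 tilt [ 0.003  -0.0005] F [-2.15 -6.54  8.34] M [-1.38  0.46 -0.18] w 9.1 g 61.1
  sf [ 1.45 -6.45] z 199.18 Fs [-3.58 -5.88  8.34]
```

Hard stop at 199.2, against 199.05 predicted for home, with about 10.6 N net. I ease off the press and the inward push to see whether the catch still pushes out.

```bash
python3 -m pendant '0 0 -0.002 0 0 0 1;0 0.001 -0.0035 0 0 0 1;0 0.002 -0.0035 0 0 0 1;0 0.002 -0.0035 0 0 0 1' >/dev/null; python3 -c "
from h import *
ss()"
```

```text
t 19.55 pos [506.  181.1 199.2] yaw 13.12 tilt [0.0015 0.0005] F [-0.71 -4.19  5.08] M [-0.76  0.04 -0.21] w 9.5 g 60.6
  sf [ 1.36 -6.57] z 199.17 Fs [-1.64 -3.92  5.08]
```

```bash
python3 -m pendant '0 0.001 0 0 0 0 1;0 0.002 0 0 0 0 1;0 0.002 0 0 0 0 1' >/dev/null; python3 -c "
from h import *
ss()"
```

```text
t 19.8 pos [506.  181.  199.2] yaw 13.16 tilt [0.0014 0.0017] F [-0.75 -0.29  5.67] M [-0.28  0.13 -0.19] w 8.8 g 60.9
  sf [ 1.36 -6.72] z 199.16 Fs [-0.8  -0.11  5.67]
```

The push fell to zero without the plate following outward, so the catch has sprung out. I relieve the remaining press, open and lift straight up.

```bash
python3 -m pendant '0 0 -0.002 0 0 0 1;0 0 -0.003 0 0 0 1;0 0 -0.003 0 0 0 1;0 0 -0.003 0 0 0 0.5;0 0 -0.003 0 0 0 0;0 0 -0.003 0 0 0 -0.5;0 0 -0.003 0 0 0 -1;0 0 -0.003 0 0 0 -1;0 0 -0.003 0 0 0 -1;0 0 -0.003 0 0 0 -1' >/dev/null; python3 -c "
from h import *
ss()"
```

```text
t 20.63 pos [505.8 180.3 199.4] yaw 13.14 tilt [-0.0001 -0.0001] F [-1.07 -0.04  0.16] M [0.03 0.02 0.02] w 85.6 g 0.0
  sf [ 0.99 -7.32] z 199.4 Fs [-1.05  0.2   0.16]
```

```bash
python3 -m pendant '0 0 -0.05 0 0 0 -1;0 0 -0.12 0 0 0 -1;0 0 -0.22 0 0 0 -1;0 0.05 -0.3 0 0 0 -1;0 0.15 -0.35 0 0 0 -1;0 0.25 -0.35 0 0 0 -1;0 0.35 -0.35 0 0 0 -1;0 0.4 -0.35 0 0 0 -1;0 0.4 -0.35 0 0 0 -1;0 0.4 -0.35 0 0 0 -1' >/dev/null; python3 - <<'E'
from h import *
ss()
im,P=grab('side','s4.png')
cv2.imwrite('pics/c4.png',cv2.resize(cv2.imread('pics/s4.png')[110:230,200:330],None,fx=4,fy=4))
c=im['color'].astype(int);b=(slice(100,240),slice(200,330));p=P[b].reshape(-1,3);q=c[b].reshape(-1,3)
ok=np.isfinite(p).all(1)&(q[:,2]>q[:,0]+15);p=p[ok];w=sf(p);m=(abs(w[:,0])<85)&(abs(w[:,1]+20)<60);w=w[m];z=p[m,2]*1000
print('z',np.percentile(z,[0,1,99,100]))
for lo,hi in((80,110),(110,180),(185,240)):
    k=(z>lo)&(z<hi);print(lo,hi,k.sum(),np.round(np.percentile(w[k],[1,50,99],axis=0).T,1).tolist())
k=(z>140)&(z<180)&(w[:,1]>-15);print('yaw',np.degrees(np.polyfit(w[k,0],w[k,1],1)[0]))
E
```

```text
t 21.47 pos [542.3  23.7 339.2] yaw 13.02 tilt [-0.0005  0.0002] F [-0.97  0.26  0.1 ] M [ 0.04  0.03 -0.01] w 85.6 g 0.0
  sf [   1.06 -168.07] z 339.21 Fs [-0.89  0.48  0.1 ]
z [ 77.04734132  79.18714215 242.67914016 244.64451425]
80 110 377 [[-64.0, 3.3, 64.0], [-51.6, -25.0, -1.3]]
110 180 861 [[-63.2, 0.8, 63.2], [-51.6, -6.9, -0.5]]
185 240 249 [[-22.3, 0.2, 23.1], [-15.4, -10.8, -5.9]]
yaw -0.23656786488996256
```

View pics/c4.png

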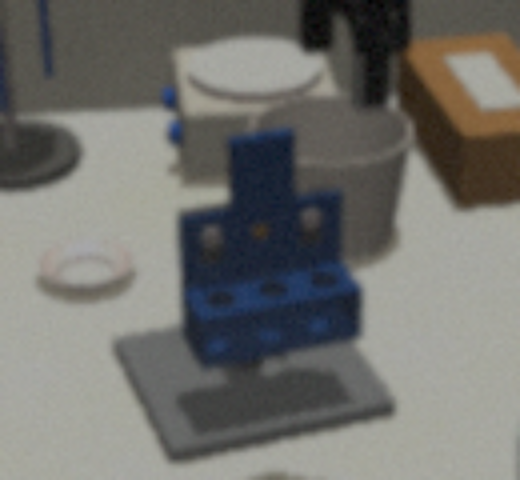

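The holder hangs square and centred (±64 mm about the middle, yaw error 0.2°). Both pin heads are in the keyholes at (210,240) and (310,217), and the brass catch shows in its opening at (260,231). The gripper is clear.

```bash
python3 -c "
from workcell import ticket
print(ticket.finish_job())"
```

```text
the job is handed in; nothing more can be done
None
```

The blue holder hangs home on both pins with the catch sprung out, the gripper is open and clear, and I handed the job in at about 21.5 s of the 51 s; the hand-in returned no verdict.

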